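Aim the parcel scanner at a label

ROBOT

A 6-joint arm with a two-finger parallel gripper is mounted at the origin on the work surface. World frame = base frame: x ahead of the robot, y to its left, z up, the work surface at z = 0. Lengths are in m, angles in rad, forces in N, time in s.
With the tool pointing down it reaches from about 0.4 to 0.925 m from the base axis. Payload 12.5 kg.
Tool frame: the origin (TCP) lies on the centre line of the jaws, within the pads' length; the fingertips stand 25 mm ahead of it and the grasp point (between the pads) lies 6 mm ahead of it; z points along the fingers, y is the line along which they close (so a half turn about z gives the same grasp; the last joint's range is limited). The gripper opens to 95 mm and grips with 3 to 60 N. Pads are 20 mm wide; open, the fingers measure 119 mm over their backs; the gripper's body (75 mm by 180 mm) begins 59 mm behind the grasp point.
Start: joints at [-1.308, 0.491, 1.559, -0, 1.092, -0.106], TCP at [0.225, -0.583, 0.24] pointing down, gripper open.
Joint ranges: [-3.1, 3.1], [-0.84, 2.19], [0.05, 2.79], [-1.13, 4.28], [0.06, 2.93], [-2.69, 2.69]. Speed limits (rad/s): [2.22, 2.22, 2.79, 3.14, 3.14, 3.14].

INTERFACE

Orientations are given as [roll, pitch, yaw] about the fixed x, y, z axes, in that order (R = Rz(yaw) Ry(pitch) Rx(roll)).
In Python, from bench import * gives the robot as it stands. The module is installed in compiled form; this text tells all that it offers.
- The arm moves only by the tool servo_tool, never from a script. Its argument "increments" is one flat list of numbers, 7 for each row, row after row: the shift along the tool's x, y, z in mm, then the turn, a rotation vector about the tool's x, y, z in degrees, then the closure, from 0 (fully open) to 1 (shut). In form: [tx, ty, tz, ax, ay, az, gripper, tx, ty, tz, ax, ay, az, gripper, ...]. A call has 1 to 8 rows; each row shifts and turns the commanded pose from where the row before left it, along the tool's axes as they then stand; what a row does not reach is not made up. A row lasts 1/12 s, in which the tool goes at most 41.7 mm and 7.16 degrees, less where a joint would pass 70% of its speed; a pose out of reach is approached as far as the arm can. A call with a gripper value outside its range is refused whole. The fingers move at their own pace and stop on an object; the grip force is fixed at half the most. Time passes only in rows, so rows that do not move let the fingers close. It gives the time, the measured TCP pose, the force, the opening and the grip force at its end, in the units of the state.
- read_state(): the state, without advancing time (a new reading comes with each control period).
- capture(name): name is "scene" or "side" or "wrist"; returns a dict with "image" (420x560x3 uint8, red, green, blue), "z_map" (420x560 float32, m along the optical axis (not along the pixel's ray), 0 where there is no reading), "fov_y" (degrees; the focal length in pixels is half the picture's height over the tangent of half this angle, whatever the lens; pixels are square), "cx", "cy" (the principal point, pixels), "view" (4x4, takes a point from world to camera coordinates). Camera axes: x right, y up, looking along -z (the intrinsics and any distortion apply to the point x, -y, -z); pixel columns grow to the right and rows downward; lengths in m; the calibration is good to about 2 mm. A picture is of the moment at which its call begins.
- job_done(): hands the job in; it is judged then, once.
Trained networks look in a picture, given as the dict that the camera call returned (one of the last four; its "shot" number tells which), for a name from the list of things; names that differ only in an ending like _2 or _b are one class to them, and where a whole thing is asked for, a point or a joint stands for the part that bears it (a point fixed in the world has none). Each returns a list of dicts, best first, with "score" (0 to 1); they miss things now and then, are a little off and sometimes report something else, mostly with a low value. They report only what shows in the picture. A call takes as long as a camera call. They do not tell look-alikes from the thing itself.
- boxes_of(target, picture): "location" ([column, row] in pixels, amid what is visible of it).
- regions_of(target, picture): "mask" (420x560 bool, what is visible of it) and "location" ([column, row] in pixels, amid what is visible of it).
The state is a dict: "time_s": time; "joints": joint angles; "joint_vel": joint speeds; "joint_torque": joint torques, N m; "eef_pos": TCP position; "eef_rot": TCP orientation; "force": force on the tool from outside, world axes, zero at the start; "ft_torque": the same for the moment, N m; "gripper_width": finger opening in m; "gripper_force": force on a finger pad.
Only numpy, scipy, OpenCV 4.12 (cv2) and the standard library are available. Lean on these libraries where they do the work, as an engineer would, in place of code of your own. Each camera call takes 0.05 s, during which the arm holds its last target. There are 200 camera calls.

TASK

The white scanner panel on the counter has been knocked out of position and droops. Swivel and tilt it until its lens points at the middle of the label on top of the labelled parcel, let go of it, and then press the green scan button right down. Leave the parcels and everything else on the counter where they are.

Things in the scene. Friction and masses are not known exactly. Their poses are not given: they have to be found in the camera images.
- stand: Fixed round black foot (150 mm across) and column of the scanner. Origin: centre of its underside, on the upright swivel axis. With both joints at 0 the lens looks level along the stand's own -x. On the column turns a grey fork 220 mm wide; its two arms stand at the panel's side edges, up to 15 mm above the tilt axis.
- swivel (a joint): Turn of the fork and panel about the upright axis, rad; positive is counter-clockwise seen from above. Range -1.3 to 1.3. Stays where it is left; takes about 0.12 N m.
- tilt (a joint): Tilt of the panel about its level axis, rad; 0 = panel upright, lens looking level; positive = the lens looks down by that angle and the panel's top edge leans forward, to the lens's side. Range -0.1 to 1.1. Stays where it is left; takes about 0.25 N m.
- lens (a point): Centre of the scanner panel, on both the tilt and the swivel axis, 220 mm above the counter; it never moves. Its axes turn with the panel: the line of sight runs from here along -x (the lens face is 18 mm ahead), y is along the tilt axis, z is up along the panel.
- panel_top (a point): Middle of the panel's top edge, 85 mm above point lens along the panel; same axes. The panel is a white flat slab 14 mm thick (x), 150 mm wide (y), 140 mm tall (z); its front is black round a dark and red lens, its back has a grey block 18 mm out. The top 40 mm of the panel is bare on both sides, free to be pinched across its thickness.
- parcel: Labelled parcel: brown carton 170 x 140 x 65 mm (x, y, z), loose, 0.35 to 0.7 kg, lying flat. Origin under its centre.
- label (a point): Middle of the white label (90 x 70 mm, black bars and an orange patch) on the parcel's top face, 66 mm above the counter.
- scan_top (a point): Centre of the top of the green scan button, 36 mm across, which stands in a fixed black housing and is pressed straight down.
- scan (a joint): Travel of the scan button, m: 0 up, 0.006 fully down (about 5 N). It springs back.
- plain_box: Plain brown carton with no label, 160 x 130 x 50 mm, loose; a bystander. Origin under its centre.
- small_box: Small carton with yellow tape, 100 x 70 x 60 mm, loose; a bystander. Origin under its centre.
- cup: Green open cup, 72 mm across, 90 mm tall, loose; a bystander. Origin under its centre.
- tape: Yellow roll of tape lying flat, 100 mm across, 45 mm tall, loose; a bystander. Origin under its centre.
- knife: Orange closed box knife lying flat, 130 x 22 x 16 mm, long along its x, loose; a bystander. Origin under its centre.
- stamp: Red hand stamp standing upright, 42 mm across, 76 mm tall, loose; a bystander. Origin under its centre.
- bell: Steel counter bell, 80 mm across, 50 mm tall, loose; a bystander. Origin under its centre.
Mind the look-alikes: they are no part of the job. There is more than one size of the part that bears scan_top; the job needs the largest.

How it is judged:
On the way, in this order (a step that is already met when the one before it is completed fails the run):
1. the scanner's line of sight passes within 20 mm of the label's middle, panel at rest and let go (y of label in the frame of lens between -0.02 and 0.02 m and z of label in the frame of lens between -0.02 and 0.02 m and x of label in the frame of lens below -0.1 m and velocity of joint swivel between -0.05 and 0.05 rad/s and velocity of joint tilt between -0.05 and 0.05 rad/s and contact force between stand and the fingers below 0.1 N), for 0.3 s.
2. the scan button is pressed down (4.5 mm or more) with the scanner still on the label (y of label in the frame of lens between -0.02 and 0.02 m and z of label in the frame of lens between -0.02 and 0.02 m and x of label in the frame of lens below -0.1 m and value of joint scan above 0.0045 m), for 0.05 s.
At the end, for the whole second after the job is handed in: The line of sight (from site lens along its -x) passes within 20 mm of the label's middle both sideways (lens y) and up-down (lens z), the label lies ahead of the lens, both scanner joints are at rest, the scan button is up again, and the label is within 20 mm of where it was at the start (y of label in the frame of lens between -0.02 and 0.02 m and z of label in the frame of lens between -0.02 and 0.02 m and x of label in the frame of lens below -0.1 m and velocity of joint swivel between -0.05 and 0.05 rad/s and velocity of joint tilt between -0.05 and 0.05 rad/s and value of joint scan below 0.002 m and distance of label from where it was at the start of the episode below 0.02 m); the robot touches nothing.
It fails at once if the labelled parcel is shifted by more than 20 mm (distance of label from where it was at the start of the episode above 0.02 m).
It fails at once if a bystander is shifted by more than 30 mm (distance of any of plain_box, small_box, cup, tape, knife, stamp, bell from where it was at the start of the episode above 0.03 m).
It also fails if it takes over 53 s, if anything falls off the work surface, if the arm or the gripper's body presses on something with over 40 N, if the wrist force passes 120 N, or if a joint passes its speed limit or range.

## Working session

There is one attempt and no reset: what is moved stays moved. The work goes in short steps, Python scripts to look and compute and a tool call to move; the robot and the scene stay as the last step left them, time stands still between calls to the robot, and variables do not carry over. Pictures are saved under pics/ and viewed, at most 10 in all, crops included, and the job is handed in when it is done.

Besides the shell and the picture viewer there is one more tool, called after "Call:" by a JSON object that holds its "api" and its "payload", one argument or row to a line. servo_tool: Moves the arm, as the interface text tells. Its arguments: {"type":"object","properties":{"increments":{"type":"array"}},"required":["increments"]}

```bash
mkdir -p pics; cat > h.py <<'E'
from bench import *
import numpy as np, cv2
def f(p): return p["image"].shape[0]/2/np.tan(np.radians(p["fov_y"])/2)
def w(p,c,r,z=None):
    c=np.atleast_1d(c).astype(float); r=np.atleast_1d(r).astype(float)
    if z is None: z=p["z_map"][r.astype(int),c.astype(int)]
    F=f(p); q=np.stack([(c-p["cx"])/F*z,-(r-p["cy"])/F*z,-z,np.ones_like(z)])
    return (np.linalg.inv(p["view"])@q)[:3].T
def save(n,im): cv2.imwrite("pics/"+n,cv2.cvtColor(im,cv2.COLOR_RGB2BGR))
E
python3 - <<'E'
from h import *
a=capture("scene"); b=capture("side")
save("a.png",a["image"]);save("b.png",b["image"])
print({k:a[k] for k in a if k not in("image","z_map","view")})
for n,p in(("scene",a),("side",b)):
  print(n,'cam',np.linalg.inv(p["view"])[:3,3].round(3))
  for t in ["stand","lens","panel_top","parcel","label","scan_top","plain_box","small_box","cup","tape","knife","stamp","bell"]:
    for m in regions_of(t,p)[:4]:
      if m["score"]<.3: continue
      r,c=np.nonzero(m["mask"]); ok=p["z_map"][r,c]>0; W=w(p,c[ok],r[ok])
      if len(W)==0: print(t,'nodepth');continue
      print(t,round(m["score"],2),np.round(m["location"]),len(W),np.median(W,0).round(3),np.percentile(W,2,0).round(3),np.percentile(W,98,0).round(3))
E
```

```text
{'fov_y': 55.269529952406835, 'cx': 277.6208539013951, 'cy': 206.73611071709468, 'shot': 1}
scene cam [ 1.211 -0.276  0.663]
stand 0.91 [275. 239.] 9739 [ 0.62  -0.018  0.198] [ 0.558 -0.103  0.009] [0.676 0.078 0.282]
lens 0.97 [277. 214.] 5172 [ 0.61  -0.015  0.237] [ 0.559 -0.082  0.186] [0.651 0.062 0.284]
panel_top 0.61 [273. 216.] 5185 [ 0.61  -0.015  0.236] [ 0.559 -0.082  0.186] [0.651 0.063 0.284]
parcel 0.82 [190. 239.] 3421 [ 0.394 -0.151  0.064] [ 0.269 -0.22   0.005] [ 0.437 -0.074  0.068]
label 0.95 [189. 241.] 3461 [ 0.393 -0.151  0.064] [ 0.267 -0.22   0.004] [ 0.437 -0.073  0.068]
scan_top 0.77 [136. 340.] 246 [ 0.602 -0.325  0.021] [ 0.58  -0.341  0.01 ] [ 0.616 -0.31   0.024]
scan_top 0.39 [152. 302.] 76 [ 0.517 -0.274  0.016] [ 0.504 -0.284  0.011] [ 0.526 -0.264  0.018]
plain_box 0.85 [330. 227.] 328 [0.457 0.214 0.04 ] [0.355 0.187 0.003] [0.465 0.237 0.052]
small_box 0.64 [268. 374.] 2930 [ 0.808 -0.116  0.059] [ 0.738 -0.15   0.002] [ 0.84  -0.076  0.062]
cup 0.74 [382. 239.] 1026 [0.589 0.288 0.063] [0.545 0.263 0.006] [0.611 0.329 0.09 ]
knife 0.37 [264. 267
[... 1624 characters left out ...]
.] 924 [0.571 0.016 0.269] [ 0.546 -0.074  0.205] [0.637 0.071 0.287]
cup 0.84 [193. 346.] 1395 [0.581 0.299 0.058] [0.541 0.269 0.005] [0.607 0.333 0.092]
tape 0.71 [179. 263.] 1239 [0.77  0.174 0.034] [0.725 0.127 0.002] [0.823 0.22  0.048]
tape 0.44 [276. 242.] 4711 [0.598 0.01  0.13 ] [ 0.541 -0.099  0.003] [0.676 0.092 0.286]
knife 0.86 [324. 300.] 529 [0.441 0.01  0.013] [ 0.381 -0.005  0.003] [0.504 0.02  0.019]
stamp 0.96 [166. 311.] 409 [0.687 0.284 0.029] [0.675 0.266 0.007] [0.708 0.298 0.078]
stamp 0.52 [246. 200.] 728 [ 0.789 -0.092  0.06 ] [ 0.732 -0.141  0.008] [ 0.834 -0.069  0.065]
bell 0.78 [311. 188.] 309 [ 0.691 -0.281  0.024] [ 0.59  -0.338  0.001] [ 0.713 -0.096  0.211]
```

```bash
python3 - <<'E'
import cv2,numpy as np
a=cv2.imread("pics/a.png");b=cv2.imread("pics/b.png")
cv2.imwrite("pics/c.png",np.hstack([cv2.resize(a[280:380,90:200],(440,400),interpolation=2),cv2.resize(b[170:240,300:390],(360,280),interpolation=2) if 0 else cv2.resize(b[170:260,300:380],(355,400),interpolation=2)]))
E
```

```text
(no output)
```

View pics/a.png

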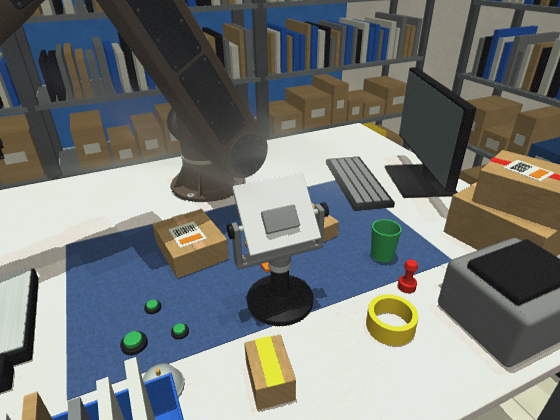

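View pics/b.png

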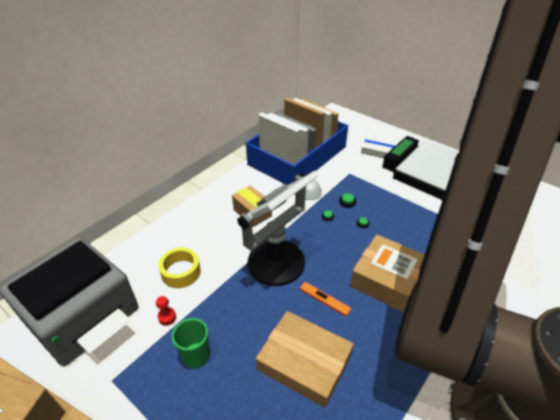

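View pics/c.png

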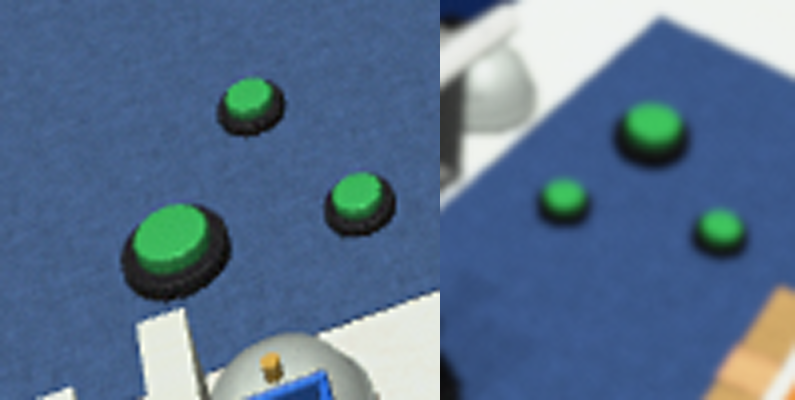

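The images show three green buttons in the scene view: (133,342), (152,306) and (180,330). The one at (133,342) is clearly the largest, confirmed in the crop, so it's the target. The labelled parcel is at (190,240), and the panel faces the robot with its back to the scene camera.

```bash
python3 - <<'E'
from h import *
a=capture("scene"); b=capture("side")
for n,p in(("scene",a),("side",b)):
  R,C=np.mgrid[0:420,0:560]; W=w(p,C.ravel(),R.ravel()).reshape(420,560,3); I=p["image"].astype(int)
  hsv=cv2.cvtColor(p["image"],cv2.COLOR_RGB2HSV)
  # label: on parcel top
  m=regions_of("parcel",p)[0]["mask"]; m=cv2.morphologyEx(m.astype(np.uint8),cv2.MORPH_CLOSE,np.ones((9,9)))>0
  top=m&(W[...,2]>.055)
  lab=top&(((hsv[...,1]<70)&(hsv[...,2]>110))|((hsv[...,1]>170)&(hsv[...,2]>180)))
  k,cc,st,_=cv2.connectedComponentsWithStats(cv2.morphologyEx(lab.astype(np.uint8),cv2.MORPH_CLOSE,np.ones((7,7))))
  i=1+np.argmax(st[1:,4]); r,c=np.nonzero(cc==i)
  # ray to plane z=.066
  o=np.linalg.inv(p["view"])[:3,3]; d=w(p,c,r,np.ones(len(c)))-o; X=o+d*((.066-o[2])/d[:,2])[:,None]
  rr=cv2.minAreaRect(X[:,:2].astype(np.float32)*1000); print(n,'label depth',np.median(W[cc==i],0).round(4),'rect',rr,len(r))
  mr=cv2.minAreaRect(W[top&(abs(W[...,2]-.066)<.006)][:,:2].astype(np.float32)*1000);print('parceltop',mr)
  g=(hsv[...,0]>45)&(hsv[...,0]<80)&(hsv[...,1]>120)&(abs(W[...,0]-.6)<.035)&(abs(W[...,1]+.325)<.035)
  print('btn',W[g].mean(0).round(4),np.percentile(W[g],[3,97],0).round(4).tolist(),'rows',np.argwhere(g).mean(0))
  # base foot: dark near z ~ lowish
  near=(np.hypot(W[...,0]-.62,W[...,1]+.0)<.13)&(p["z_map"]>0)
  bl=near&(I.max(2)<60)&(W[...,2]<.04)&(W[...,2]>.004)
  q=W[bl]; print('foot',len(q),np.percentile(q,[1,50,99],0).round(3).tolist(), cv2.minEnclosingCircle(q[:,:2].astype(np.float32)))
  if n=="scene":
    wh=near&(W[...,2]>.15)&(hsv[...,1]<40)&(hsv[...,2]>150); q=W[wh]
    for _ in range(5):
      c0=np.median(q,0) if _==0 else q.mean(0); u,s,v=np.linalg.svd(q-c0,full_matrices=False); nn=v[2]; q=q[abs((q-c0)@nn)<.012/(1+_)]
    nn*=np.sign(-nn[0]); print('panel n',nn.round(4),'yaw(of -n)',np.degrees(np.arctan2(-nn[1],-nn[0])),'tilt',np.degrees(np.arcsin(-nn[2])),'c',q.mean(0),len(q))
    hull=cv2.convexHull(np.argwhere(wh)[:,::-1].astype(np.int32)); print(cv2.approxPolyDP(hull,8,True).reshape(-1,2).tolist())
    ap=cv2.approxPolyDP(hull,8,True).reshape(-1,2)
    o=np.linalg.inv(p["view"])[:3,3]; d=w(p,ap[:,0],ap[:,1],np.ones(len(ap)))-o; print((o+d*(((q.mean(0)-o)@nn)/(d@nn))[:,None]).round(4).tolist())
E
```

```text
scene label depth [ 0.3622 -0.1533  0.0663] rect ((359.75433349609375, -152.40621948242188), (91.44841766357422, 71.2843017578125), 7.326429843902588) 598
parceltop ((347.5201721191406, -146.1824951171875), (174.71078491210938, 140.14744567871094), 6.811526775360107)
btn [ 0.6019 -0.3258  0.02  ] [[0.5843, -0.3418, 0.0121], [0.615, -0.3104, 0.0234]] rows [339.21011673 132.46692607]
foot 2206 [[0.546, -0.081, 0.006], [0.632, -0.021, 0.018], [0.684, 0.059, 0.037]] ((0.6127287745475769, -0.00917944498360157), 0.07536443322896957)
panel n [-0.731   0.0356 -0.6814] yaw(of -n) -2.788908190000104 tilt 42.95370982294771 c [ 0.60362063 -0.0118628   0.23654234] 3934
[[320, 237], [250, 254], [233, 186], [301, 172]]
[[0.6552, 0.0614, 0.1851], [0.6471, -0.0848, 0.1861], [0.5551, -0.0795, 0.285], [0.5613, 0.0649, 0.286]]
side label depth [ 0.3604 -0.155   0.0678] rect ((362.1802978515625, -162.4915313720703), (97.28539276123047, 98.78826904296875), 7.890844821929932) 1083
parceltop ((359.93798828125, -140.92636108398438), (138.28973388671875, 143.05816650390625), 7.694592475891113)
btn [ 0.593  -0.3187  0.0205] [[0.578, -0.3363, 0.0115], [0.6113, -0.305, 0.0275]] rows [198.5 347.5]
foot 1772 [[0.536, -0.074, 0.005], [0.59, 0.014, 0.02], [0.671, 0.067, 0.036]] ((0.6076040267944336, -0.006284059025347233), 0.0755661129951477)
```

```bash
cat >> h.py <<'E'
from scipy.spatial.transform import Rotation as Ro
from scipy.linalg import logm,expm
L=np.array([.610,-.0095,.22])
def pose(p,R): T=np.eye(4);T[:3,:3]=R;T[:3,3]=p;return T
def now(): s=read_state(); return pose(s["eef_pos"],Ro.from_euler("xyz",s["eef_rot"]).as_matrix())
def panel(yaw,tilt,h,flip=1):
    y,t=np.radians([yaw,tilt]); M=Ro.from_euler("ZY",[y,-t]).as_matrix() # cols x(back),y,z(up); positive tilt: -x looks down
    up=M[:,2]; back=M[:,0]; Y=flip*back; Z=-up
    return pose(L+h*up,np.stack([np.cross(Y,Z),Y,Z],1))
def rows(A,B,n=None,mm=38,deg=6.5):
    X=np.linalg.inv(A)@B
    rv=np.degrees(np.linalg.norm(Ro.from_matrix(X[:3,:3]).as_rotvec()))
    n=n or int(np.ceil(max(rv/deg,np.linalg.norm(X[:3,3])*1000/mm)))
    S=np.real(expm(np.real(logm(X))/n))
    t=np.r_[S[:3,3]*1000,np.degrees(Ro.from_matrix(S[:3,:3]).as_rotvec())]
    print(n,"x",t.round(2).tolist())
E
python3 - <<'E'
from h import *
s=read_state();print(s["eef_pos"],s["eef_rot"],s["joints"],s["gripper_width"])
A=now();print(A.round(3))
print(panel(-2.8,43,.17).round(3))
for fl in(1,-1):
  B=panel(-2.8,43,.172,fl); U=A.copy();U[2,3]+=.12; rows(A,U); rows(U,B)
E
```

```text
[ 0.22531215 -0.58298932  0.23965796] [3.14151351e+00 3.36102728e-05 3.68783351e-01] [-1.30762558e+00  4.90905350e-01  1.55889900e+00 -2.82615926e-05
  1.09170606e+00 -1.05599576e-01] 0.09544331255347725
[[ 0.933  0.36  -0.     0.225]
 [ 0.36  -0.933 -0.    -0.583]
 [-0.     0.    -1.     0.24 ]
 [ 0.     0.     0.     1.   ]]
[[ 0.049  0.73   0.681  0.494]
 [ 0.999 -0.036 -0.033 -0.004]
 [ 0.     0.682 -0.731  0.344]
 [ 0.     0.     0.     1.   ]]
4 x [-0.0, 0.0, -30.0, 0.0, -0.0, -0.0]
17 x [38.27, -9.84, 0.37, -2.24, 1.46, -3.69]
4 x [-0.0, 0.0, -30.0, 0.0, -0.0, -0.0]
19 x [-5.55, -37.56, 13.92, 1.45, 2.23, 5.67]
```

Call:
{"api": "servo_tool", "payload": {
  "increments": [0,0,-30,0,0,0,0,0,0,-30,0,0,0,0,0,0,-30,0,0,0,0,0,0,-30,0,0,0,0,38.27,-9.84,0.37,-2.24,1.46,-3.69,0,38.27,-9.84,0.37,-2.24,1.46,-3.69,0,38.27,-9.84,0.37,-2.24,1.46,-3.69,0,38.27,-9.84,0.37,-2.24,1.46,-3.69,0]
}}

```text
time_s: 2.27
eef_pos: [0.3452, -0.4782, 0.361]
eef_rot: [2.971, -0.081, 0.637]
force: [-0.2, 0.3, -0.7]
gripper_width: 0.0954
gripper_force: 0.0
```

Call:
{"api": "servo_tool", "payload": {
  "increments": [38.27,-9.84,0.37,-2.24,1.46,-3.69,0,38.27,-9.84,0.37,-2.24,1.46,-3.69,0,38.27,-9.84,0.37,-2.24,1.46,-3.69,0,38.27,-9.84,0.37,-2.24,1.46,-3.69,0,38.27,-9.84,0.37,-2.24,1.46,-3.69,0,38.27,-9.84,0.37,-2.24,1.46,-3.69,0,38.27,-9.84,0.37,-2.24,1.46,-3.69,0,38.27,-9.84,0.37,-2.24,1.46,-3.69,0]
}}

```text
time_s: 2.93
eef_pos: [0.4837, -0.1977, 0.3648]
eef_rot: [2.6, -0.093, 1.191]
force: [0.1, -0.0, -0.4]
gripper_width: 0.0947
gripper_force: 0.0
```

Call:
{"api": "servo_tool", "payload": {
  "increments": [38.27,-9.84,0.37,-2.24,1.46,-3.69,0,38.27,-9.84,0.37,-2.24,1.46,-3.69,0,38.27,-9.84,0.37,-2.24,1.46,-3.69,0,38.27,-9.84,0.37,-2.24,1.46,-3.69,0,38.27,-9.84,0.37,-2.24,1.46,-3.69,0,0,0,0,0,0,0,0]
}}

```text
time_s: 3.43
eef_pos: [0.4909, 0.0014, 0.3446]
eef_rot: [2.39, -0.0, 1.53]
force: [0.4, -0.0, 1.2]
gripper_width: 0.0949
gripper_force: 0.0
```

```bash
python3 - <<'E'
from h import *
A=now();print(A.round(3),read_state()["joints"].round(2))
B=panel(-2.8,43,.172);rows(A,B);rows(B,panel(-2.8,43,.082),n=6)
p=capture("wrist");s=capture("side");sc=capture("scene");save("w.png",np.hstack([cv2.resize(p["image"],(400,300)),cv2.resize(sc["image"],(400,300))]))
E
```

```text
[[ 0.04   0.73   0.682  0.491]
 [ 0.999 -0.03  -0.027  0.001]
 [ 0.     0.683 -0.731  0.345]
 [ 0.     0.     0.     1.   ]] [-0.18 -0.01  2.15  0.37  0.27 -0.46]
1 x [-5.04, 2.35, 0.58, 0.05, -0.35, 0.34]
6 x [0.0, 0.0, 15.0, 0.0, 0.0, -0.0]
```

View pics/w.png

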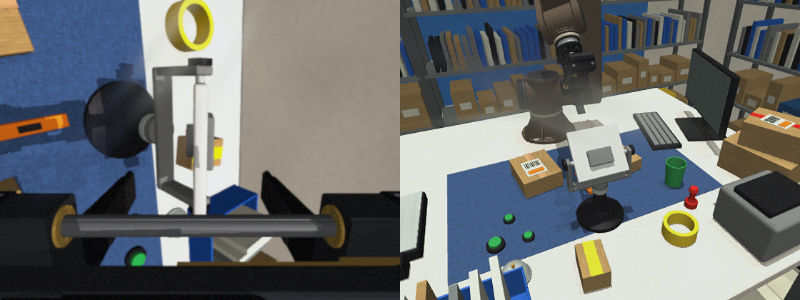

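The wrist view (left half) shows the panel edge-on at column 200, centred between the open fingers. I'll descend along the panel and pinch it.

Call:
{"api": "servo_tool", "payload": {
  "increments": [-5,2.3,0.6,0,-0.35,0.34,0,0,0,15,0,0,0,0,0,0,15,0,0,0,0,0,0,15,0,0,0,0,0,0,15,0,0,0,0,0,0,15,0,0,0,0,0,0,15,0,0,0,0,0,0,0,0,0,0,0]
}}

```text
time_s: 4.25
eef_pos: [0.5577, -0.0148, 0.2798]
eef_rot: [2.392, -0.001, 1.509]
force: [-0.1, -0.3, -0.4]
gripper_width: 0.0954
gripper_force: 0.0
```

Call:
{"api": "servo_tool", "payload": {
  "increments": [0,0,0,0,0,0,0.5,0,0,0,0,0,0,0.8,0,0,0,0,0,0,1,0,0,0,0,0,0,1,0,0,0,0,0,0,1,0,0,0,0,0,0,1,0,0,0,0,0,0,1,0,0,0,0,0,0,1]
}}

```text
time_s: 4.92
eef_pos: [0.5563, -0.0124, 0.2816]
eef_rot: [2.39, -0.001, 1.513]
force: [0.4, -1.3, -0.6]
gripper_width: 0.047
gripper_force: 0.0
```

```bash
python3 - <<'E'
from h import *
A=now();s=read_state();print(A.round(3),s["force"].round(1),s["gripper_width"],s["gripper_force"],s["joints"].round(2))
Z=lambda a:pose(L,Ro.from_rotvec(a).as_matrix())@np.linalg.inv(pose(L,np.eye(3)))
B=Z(np.radians([0,0,32.5]))@A; rows(A,B,n=12)
ax=Ro.from_euler("z",29.7,degrees=True).apply([0,1,0])
C=Z(ax*np.radians(14.9))@B; rows(B,C,n=6); print(C.round(3)); print(panel(29.7,28.1,.082).round(3))
E
```

```text
[[ 0.058  0.729  0.682  0.556]
 [ 0.998 -0.043 -0.039 -0.012]
 [ 0.001  0.683 -0.73   0.282]
 [ 0.     0.     0.     1.   ]] [ 0.4 -1.3 -0.6] 0.046974421324456034 0.0 [-0.18  0.19  2.13  0.84  0.11 -0.92]
12 x [-2.52, 0.25, 0.23, 0.0, 1.85, -1.98]
6 x [0.03, 3.53, 0.21, 2.48, -0.02, -0.01]
[[-0.488  0.769  0.413  0.582]
 [ 0.873  0.431  0.229 -0.032]
 [-0.002  0.472 -0.881  0.293]
 [ 0.     0.     0.     1.   ]]
[[-0.495  0.766  0.409  0.576]
 [ 0.869  0.437  0.233 -0.029]
 [-0.     0.471 -0.882  0.292]
 [ 0.     0.     0.     1.   ]]
```

Call:
{"api": "servo_tool", "payload": {
  "increments": [0,0,0,0,0,0,1,0,0,0,0,0,0,1,0,0,0,0,0,0,1,0,0,0,0,0,0,1,0,0,0,0,0,0,1,0,0,0,0,0,0,1,0,0,0,0,0,0,1,0,0,0,0,0,0,1]
}}

```text
time_s: 5.58
eef_pos: [0.5553, -0.0123, 0.2805]
eef_rot: [2.392, -0.001, 1.513]
force: [-7.9, -1.6, 0.0]
gripper_width: 0.0143
gripper_force: 29.9
```

```bash
python3 - <<'E'
from h import *
A=now();s=read_state();print(A.round(3),s["force"].round(1),s["gripper_width"],s["gripper_force"],s["joints"].round(2))
Z=lambda a:pose(L,Ro.from_rotvec(a).as_matrix())@np.linalg.inv(pose(L,np.eye(3)))
ax=Ro.from_euler("z",-2.8,degrees=True).apply([0,1,0])
C=Z(ax*np.radians(-14.9))@A; rows(A,C,n=6); print(C.round(3)); 
C=Z(ax*np.radians(14.9))@A; rows(A,C,n=6); print(C.round(3)); 
B=Z(np.radians([0,0,32.5]))@C; rows(C,B,n=12)
E
```

```text
[[ 0.057  0.731  0.68   0.555]
 [ 0.998 -0.043 -0.038 -0.012]
 [ 0.001  0.681 -0.732  0.281]
 [ 0.     0.     0.     1.   ]] [-7.9 -1.6  0. ] 0.01434981628665649 29.937844276428223 [-0.18  0.19  2.13  0.84  0.11 -0.92]
6 x [-0.02, -3.53, 0.02, -2.48, 0.02, 0.01]
[[ 0.057  0.531  0.845  0.542]
 [ 0.998 -0.033 -0.046 -0.012]
 [ 0.003  0.846 -0.532  0.264]
 [ 0.     0.     0.     1.   ]]
6 x [0.02, 3.53, 0.13, 2.48, -0.02, -0.01]
[[ 0.057  0.881  0.469  0.573]
 [ 0.998 -0.05  -0.028 -0.013]
 [-0.001  0.47  -0.883  0.292]
 [ 0.     0.     0.     1.   ]]
12 x [-1.75, 0.28, 0.15, -0.0, 1.27, -2.39]
```

Call:
{"api": "servo_tool", "payload": {
  "increments": [0,3.5,0.1,2.5,0,0,1,0,3.5,0.1,2.5,0,0,1,0,3.5,0.1,2.5,0,0,1,0,3.5,0.1,2.5,0,0,1,0,3.5,0.1,2.5,0,0,1,0,3.5,0.1,2.5,0,0,1,0,0,0,0,0,0,1]
}}

```text
time_s: 6.17
eef_pos: [0.5704, -0.0118, 0.291]
eef_rot: [2.623, -0.007, 1.519]
force: [-13.0, -10.8, 2.5]
gripper_width: 0.0142
gripper_force: 30.3
```

Call:
{"api": "servo_tool", "payload": {
  "increments": [-1.75,0.28,0.15,0,1.27,-2.39,1,-1.75,0.28,0.15,0,1.27,-2.39,1,-1.75,0.28,0.15,0,1.27,-2.39,1,-1.75,0.28,0.15,0,1.27,-2.39,1,-1.75,0.28,0.15,0,1.27,-2.39,1,-1.75,0.28,0.15,0,1.27,-2.39,1]
}}

```text
time_s: 6.67
eef_pos: [0.5729, -0.0222, 0.2909]
eef_rot: [2.618, 0.003, 1.804]
force: [-7.6, -9.6, -5.5]
gripper_width: 0.0142
gripper_force: 30.3
```

Call:
{"api": "servo_tool", "payload": {
  "increments": [-1.75,0.28,0.15,0,1.27,-2.39,1,-1.75,0.28,0.15,0,1.27,-2.39,1,-1.75,0.28,0.15,0,1.27,-2.39,1,-1.75,0.28,0.15,0,1.27,-2.39,1,-1.75,0.28,0.15,0,1.27,-2.39,1,-1.75,0.28,0.15,0,1.27,-2.39,1,0,0,0,0,0,0,1]
}}

```text
time_s: 7.25
eef_pos: [0.579, -0.032, 0.2909]
eef_rot: [2.62, 0.014, 2.088]
force: [-1.8, -7.2, -6.3]
gripper_width: 0.0143
gripper_force: 30.0
```

```bash
cat > pm.py <<'E'
from h import *
def measure():
    p=capture("scene");R,C=np.mgrid[0:420,0:560]; W=w(p,C.ravel(),R.ravel()).reshape(420,560,3)
    hsv=cv2.cvtColor(p["image"],cv2.COLOR_RGB2HSV)
    wh=(np.linalg.norm(W-L,axis=2)<.125)&(p["z_map"]>0)&(W[...,2]>.15)&(hsv[...,1]<40)&(hsv[...,2]>130); q=W[wh]
    for k in range(6):
      c0=np.median(q,0) if k==0 else q.mean(0); nn=np.linalg.svd(q-c0,full_matrices=False)[2][2]; q=q[abs((q-c0)@nn)<.012/(1+k)]
    nn=nn*np.sign(-nn[0]); yaw=np.degrees(np.arctan2(-nn[1],-nn[0]));tilt=np.degrees(np.arcsin(-nn[2]))
    print('yaw',yaw.round(2),'tilt',tilt.round(2),len(q))
    M=panel(yaw,tilt,0)[:3,:3]; d=np.array([.360,-.1525,.066])-L
    print('label in lens y,z',(d@M[:,0]).round(4),(d@-M[:,2]).round(4))
    return p
E
python3 - <<'E'
from pm import *
p=measure();s=read_state();A=now();print(A.round(3),s["force"].round(1),s["gripper_width"],s["gripper_force"],s["joints"].round(2))
save("d.png",p["image"][100:360,120:420])
E
```

```text
yaw 28.99 tilt 28.68 2903
label in lens y,z -0.0039 0.0031
[[-0.492  0.751  0.44   0.579]
 [ 0.87   0.433  0.235 -0.032]
 [-0.014  0.498 -0.867  0.291]
 [ 0.     0.     0.     1.   ]] [ -2.5 -10.2  -7. ] 0.014114018236269168 29.97940242290497 [-0.33  0.26  1.88  0.59  0.71 -1.24]
```

View pics/d.png

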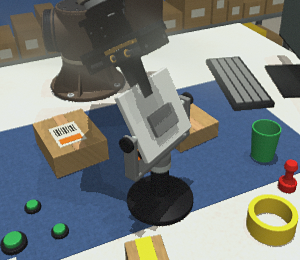

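The panel is gripped and now aimed at the parcel, with an estimated error of about 4 mm. I'll release it and back off along the fingers.

Call:
{"api": "servo_tool", "payload": {
  "increments": [0,0,0,0,0,0,0.7,0,0,0,0,0,0,0.3,0,0,0,0,0,0,0,0,0,0,0,0,0,0,0,0,0,0,0,0,0,0,0,0,0,0,0,0,0,0,0,0,0,0,0,0,0,0,0,0,0,0]
}}

```text
time_s: 7.97
eef_pos: [0.5798, -0.0306, 0.2928]
eef_rot: [2.616, 0.015, 2.086]
force: [-0.4, -0.7, -1.0]
gripper_width: 0.0622
gripper_force: 0.0
```

Call:
{"api": "servo_tool", "payload": {
  "increments": [0,0,0,0,0,0,0,0,0,-15,0,0,0,0,0,0,-25,0,0,0,0,0,0,-30,0,0,0,0,0,0,-30,0,0,0,0,0,0,0,0,0,0,0]
}}

```text
time_s: 8.47
eef_pos: [0.535, -0.0551, 0.3841]
eef_rot: [2.612, 0.021, 2.085]
force: [-0.3, -0.0, 1.0]
gripper_width: 0.0948
gripper_force: 0.0
```

```bash
python3 - <<'E'
from pm import *
p=measure();s=read_state();A=now();print(A[:3,3].round(3),s["force"].round(1),s["gripper_width"],s["time_s"])
B=pose([.52,-.2,.36],Ro.from_euler("xyz",[np.pi,0,1.6]).as_matrix());rows(A,B)
B2=pose([.601,-.324,.14],Ro.from_euler("xyz",[np.pi,0,1.2]).as_matrix());rows(B,B2)
E
```

```text
yaw 29.0 tilt 28.56 3069
label in lens y,z -0.0039 0.0024
[ 0.535 -0.055  0.382] [0.5 0.2 0.5] 0.0946534578966397 8.5167
7 x [-19.38, -9.03, 0.27, 4.27, -0.9, 3.91]
7 x [-16.0, 14.06, 31.43, -0.0, -0.0, 3.27]
```

```bash
python3 - <<'E'
from h import *
for n in("scene","side"):
  p=capture(n);R,C=np.mgrid[0:420,0:560]; W=w(p,C.ravel(),R.ravel())[(p["z_map"]>0).ravel()]
  H=np.zeros((10,10))
  for x,y,z in W:
    i=int((x-.4)//.04);j=int((y+.52)//.04)
    if 0<=i<10 and 0<=j<10 and z<.2: H[i,j]=max(H[i,j],z)
  print(n,"rows x from .4, cols y from -.52\n",(H*1000).astype(int))
E
```

```text
scene rows x from .4, cols y from -.52
 [[ 42   3   3   4   3   4   3  66  67  68]
 [ 43   3   3   3   3   3   3  32  50   4]
 [ 42   4   4   3   3  17  18   3   4   3]
 [ 42   3   3   3   3  17  17   4   4   3]
 [  3   4   4   3  24  24  15  17   3   5]
 [  3   3   3   3  25  23  18  18   3   3]
 [  1   3   3   3   3   3   4   3   3   3]
 [  0   3   2   1  28  50  38   2   3   3]
 [  0   0   0   0   0  49  38   3   3  62]
 [161 181 180 161 181 180  91   2   2  62]]
side rows x from .4, cols y from -.52
 [[ 45   5   6   6   6   6   5  69  71  71]
 [ 45   6   7   7   6   6   7   5   5   6]
 [ 47   5   8   6   7  20  21   6   6   6]
 [ 46   5   6   7   6   7  19   6   7   5]
 [  5   6   6   7  26  26  17  21   7   6]
 [  6   6   6   6  25  25  18  21   6   6]
 [  7   7   7   6   7  15  11   6   6   5]
 [  5   5   6   7   5  52  44   6   5   4]
 [ 93  95  92  94  94  91  40   6   3  64]
 [162 184 169 163 179 178  93   0   0  65]]
```

Call:
{"api": "servo_tool", "payload": {
  "increments": [-19.4,-9,0.3,4.27,-0.9,3.9,1,-19.4,-9,0.3,4.27,-0.9,3.9,1,-19.4,-9,0.3,4.27,-0.9,3.9,1,-19.4,-9,0.3,4.27,-0.9,3.9,1,-19.4,-9,0.3,4.27,-0.9,3.9,1,-19.4,-9,0.3,4.27,-0.9,3.9,1,-19.4,-9,0.3,4.27,-0.9,3.9,1,0,0,0,0,0,0,1]
}}

```text
time_s: 9.28
eef_pos: [0.521, -0.2013, 0.3546]
eef_rot: [-3.131, -0.002, 1.599]
force: [0.2, -0.6, -0.8]
gripper_width: 0.0473
gripper_force: 0.0
```

```bash
python3 - <<'E'
from h import *
for n in("scene","side"):
  p=capture(n);R,C=np.mgrid[0:420,0:560]; W=w(p,C.ravel(),R.ravel()).reshape(420,560,3);hsv=cv2.cvtColor(p["image"],cv2.COLOR_RGB2HSV)
  g=(hsv[...,0]>45)&(hsv[...,0]<80)&(hsv[...,1]>100)&(np.hypot(W[...,0]-.598,W[...,1]+.322)<.04)
  zt=np.percentile(W[g][:,2],85);q=W[g&(W[...,2]>zt-.003)];print(n,zt,cv2.minEnclosingCircle(q[:,:2].astype(np.float32)),q.mean(0),len(q))
A=now();B=pose([.599,-.3225,.12],Ro.from_euler("xyz",[np.pi,0,.6]).as_matrix());rows(A,B)
E
```

```text
scene 0.022410206337468548 ((0.5990827679634094, -0.32447144389152527), 0.018984777852892876) [ 0.59917973 -0.32573139  0.02162135] 192
side 0.024793851601728322 ((0.594648003578186, -0.3211424648761749), 0.016779011115431786) [ 0.59478054 -0.32210344  0.02407657] 59
9 x [-9.51, 14.09, 26.1, -0.04, -0.01, 6.39]
```

Call:
{"api": "servo_tool", "payload": {
  "increments": [-9.5,14.1,26,0,0,6.4,1,-9.5,14.1,26,0,0,6.4,1,-9.5,14.1,26,0,0,6.4,1,-9.5,14.1,26,0,0,6.4,1,-9.5,14.1,26,0,0,6.4,1,-9.5,14.1,26,0,0,6.4,1,-9.5,14.1,26,0,0,6.4,1,-9.5,14.1,26,0,0,6.4,1]
}}

```text
time_s: 10.05
eef_pos: [0.5967, -0.3056, 0.1471]
eef_rot: [-3.138, 0.0, 0.706]
force: [0.8, 0.0, 0.0]
gripper_width: 0.0006
gripper_force: 0.0
```

Call:
{"api": "servo_tool", "payload": {
  "increments": [-9.5,14.1,26,0,0,6.4,1,0,0,0,0,0,0,1,0,0,0,0,0,0,1]
}}

```text
time_s: 10.3
eef_pos: [0.5975, -0.3224, 0.1212]
eef_rot: [-3.136, 0.002, 0.6]
force: [0.2, 0.8, 0.9]
gripper_width: 0.0005
gripper_force: 0.0
```

```bash
python3 - <<'E'
from h import *
A=now();s=read_state();print(A.round(3),s["gripper_width"],s["force"].round(1))
R=Ro.from_euler("xyz",[np.pi,0,.6]).as_matrix();B=pose([.597,-.323,.06],R);rows(A,B);rows(B,pose([.597,-.323,.04],R),n=5)
E
```

```text
[[ 0.825  0.565 -0.005  0.598]
 [ 0.565 -0.825  0.004 -0.322]
 [-0.002 -0.006 -1.     0.121]
 [ 0.     0.     0.     1.   ]] 0.00045531511075041673 [0.2 0.8 0.9]
2 x [-0.35, 0.25, 30.62, -0.17, 0.07, -0.0]
5 x [-0.0, -0.0, 4.0, 0.0, -0.0, 0.0]
```

Call:
{"api": "servo_tool", "payload": {
  "increments": [0,0,30,0,0,0,1,0,0,30,0,0,0,1,0,0,4,0,0,0,1,0,0,4,0,0,0,1,0,0,4,0,0,0,1,0,0,3,0,0,0,1,0,0,0,0,0,0,1]
}}

```text
time_s: 10.88
eef_pos: [0.5981, -0.3231, 0.0488]
eef_rot: [-3.14, 0.002, 0.598]
force: [0.5, -0.4, 0.1]
gripper_width: 0.0003
gripper_force: 0.0
```

Call:
{"api": "servo_tool", "payload": {
  "increments": [0,0,2,0,0,0,1,0,0,2,0,0,0,1,0,0,2,0,0,0,1,0,0,0,0,0,0,1]
}}

```text
time_s: 11.22
eef_pos: [0.5981, -0.3233, 0.042]
eef_rot: [-3.139, 0.002, 0.597]
force: [1.7, 0.7, 3.5]
gripper_width: 0.0002
gripper_force: 2.2
```

Call:
{"api": "servo_tool", "payload": {
  "increments": [0,0,1.5,0,0,0,1,0,0,1.5,0,0,0,1,0,0,0,0,0,0,1,0,0,0,0,0,0,1]
}}

```text
time_s: 11.55
eef_pos: [0.5982, -0.3233, 0.041]
eef_rot: [-3.14, 0.001, 0.597]
force: [-2.5, 3.1, 21.7]
gripper_width: 0.0008
gripper_force: 10.7
```

The force jumped to 22 N with the tip stopped about 6–8 mm below the button top, so the button has bottomed out. I'll retract.

Call:
{"api": "servo_tool", "payload": {
  "increments": [0,0,0,0,0,0,1,0,0,-10,0,0,0,1,0,0,-20,0,0,0,1,0,0,-35,0,0,0,1,0,0,-35,0,0,0,1,0,0,-35,0,0,0,1,0,0,0,0,0,0,1,0,0,0,0,0,0,1]
}}

```text
time_s: 12.22
eef_pos: [0.5984, -0.3236, 0.1755]
eef_rot: [-3.141, 0.001, 0.597]
force: [-0.0, 0.4, -1.3]
gripper_width: 0.0006
gripper_force: 0.0
```

```bash
python3 - <<'E'
from pm import *
p=measure();s=read_state();print(s["eef_pos"],s["force"].round(1),s["time_s"])
for m in regions_of("label",p)[:1]: print(m["location"])
save("e.png",p["image"])
E
```

```text
yaw 28.97 tilt 28.63 3068
label in lens y,z -0.004 0.0028
[ 0.59782027 -0.32319625  0.17365167] [-1.1  0.6 -0.9] 12.2667
[190.5, 243.1]
```

View pics/e.png

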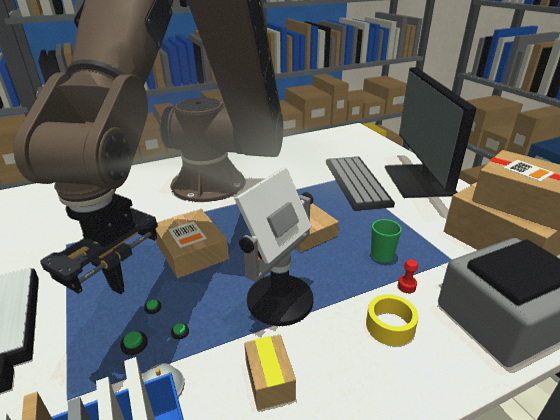

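The panel is still aimed at the label at (187,235), nothing else has moved, the button at (133,342) is up again and the arm is clear.

```bash
python3 -c "
from bench import *
print(job_done())"
```

```text
the job is handed in; nothing more can be done
None
```

The scanner is aimed about 5 mm from the label's middle by camera measurement, the largest green button was pressed to its stop and released, nothing else visibly moved, and the job is handed in; no verdict was shown.

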